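# Latch the wax mould

## Task

The two-part wooden wax mould is shut but its draw latch is still open. Take the wire bail by its red bead, feel for the slot in the brass keeper and seat the bail's bar at the bottom of the slot, drawn back under the hooks, without pushing the sprung keeper down hard, then, letting go of the bead, swing the lever over and press it gently past centre until it lies flat and holds the bail tight. Leave the things standing round the mould where they are.

Things in the scene. Friction and masses are not known exactly. Their poses are not given: they have to be found in the camera images.
- mould: wooden mould block, 200 x 110 x 50 mm, fixed to the bench; origin at the centre of its underside, z up, x along the latch (from the latch towards the keeper), y across; two pour holes in its top. All measures below called x, y, z are in this frame. The lever and the bail move only in the plane y = 0.
- pivot (a point): the lever's hinge pin, at x -70, z 66 mm, 16 mm over the mould's top; the hinge runs along y
- lever (a joint): lever angle, rad: 0 = flat, closed, tip towards -x; opens up and over towards +x, 1.57 = upright, stop at 2.35. Steel, 22 mm wide, 5 mm thick, 70 mm from pivot to end (tip pad 24 mm wide, 7 mm thick). Friction holds it where it is left. With the bail hooked it gets heavier towards centre (0.35 rad; up to about 15 N at the tip, depending on the keeper's place), then snaps down to 0
- lever_arm: the flat arm of the lever; origin in the middle of its black tip pad, 60 mm from the pivot; x runs along the arm from the tip to the pivot
- bail (a joint): bail's angle to the lever, rad; its slope above +x is this minus the lever's angle. Friction holds it, and lifts a bar that is not under the hooks as the lever turns. Wire frame 34 mm wide, 90 mm from its hinge pin to the bar; the pin sits on the lever, 28 mm from the pivot (lever flat: x -26.3, z -9.6 mm from the pivot). Pulling the bail also swings the lever, so the bar moves freely in the plane y = 0
- bail_bar (a point): middle of the bail's crossbar, 5 mm thick, 34 mm long along y; this is what goes into the keeper's slot. Its z in the mould's frame is 64 mm when it stands on the slot's floor and 74 mm when it merely lies on top of the brass keeper
- bead (a point): centre of the red grip bead, a cylinder 14 mm along y, 14 mm in diameter, carried on a thin stem 30 mm from the bar, square to the bail (straight above the bar when the bail is level). Grip its two end faces along y; it turns between the fingers as the bail swings
- carriage (a joint): how far the spring-loaded keeper has been drawn towards the latch, m: 0 free, 0.028 at its stop; the spring pulls back with 8 N plus 1.2 N per mm. A closed latch draws it 3 to 25 mm
- keeper (a joint): how far the sprung brass keeper is pushed down, m: 0 free, 3 N per mm after the first 3 N; more than 3.5 mm (about 13 N) bends it. It is 26 mm wide (y), its top at z 71.5 mm: on the latch side a ramp up to two hooks, then the slot, then a flat block 22 mm long in x
- slot_nominal (a point): drawing-board place of the middle of the slot's mouth, x 12 mm (82 mm from the pivot), z 71.5 mm. The keeper is screwed on through long holes, so the real slot lies up to 10 mm off in x either way, not measured: find it by feel or by eye. Slot: 8.5 mm wide in x, floor at z 61.5 mm; under the hooks' lips (undersides z 68) it runs 3.5 mm farther towards the latch: a bar drawn back there cannot rise
- wax_lump_0: lump of wax 29 x 40 x 19 mm, bystander
- wax_lump_1: lump of wax 31 x 31 x 22 mm, bystander
- tape_roll: roll of masking tape 93 x 93 x 24 mm, bystander
- tin_plum: small tin with plum paint, 58 x 58 x 50 mm, bystander

How it is judged:
On the way:
1. the bail's bar is down in the keeper's slot while the lever is still open (z of bail_bar in the frame of mould below 0.067 m and value of joint lever above 0.9 rad), for 0.2 s.
At the end, for the whole second after the job is handed in: the lever lies flat (within 0.1 rad) and still, the bail's bar is in the keeper's slot (its centre under 67 mm in the mould's frame) and the keeper is drawn at least 1.5 mm towards the latch (value of joint lever below 0.1 rad and value of joint carriage above 0.0015 m and z of bail_bar in the frame of mould below 0.067 m and velocity of joint lever between -0.05 and 0.05 rad/s); the robot touches nothing.
It fails at once if the sprung keeper is pushed down more than 3.5 mm (value of joint keeper above 0.0035 m).
It fails at once if the fingers press on the lever with more than 30 N (contact force between the fingers and lever_arm above 30 N).
It fails at once if a wax lump, the roll of tape or the small tin is moved more than 30 mm (distance of any of wax_lump_0, wax_lump_1, tape_roll, tin_plum from where it was at the start of the episode above 0.03 m).
It also fails if it takes over 58 s, if anything falls off the work surface, if the arm or the gripper's body presses on something with over 40 N, if the wrist force passes 120 N, or if a joint passes its speed limit or range.

## Robot

A 7-joint arm with a two-finger parallel gripper is mounted at the origin on a cart in front of the work surface, level with it; the furniture and walls round the work are solid. World frame = base frame: x ahead of the robot, y to its left, z up, the work surface at z = 0. Lengths are in m, angles in rad, forces in N, time in s.
With the tool pointing down it reaches from about 0.4 to 0.85 m from the base axis. Payload 4.5 kg.
Tool frame: the origin (TCP) lies at the very end of the fingers, on their centre line; the grasp point (between the pads) lies grip_point_offset behind it (grip_point_offset is the distance from the TCP to the grasp point, in m); z points along the fingers, y is the direction in which the jaws open and shut (so a half turn about z gives the same grasp; the last joint's range is limited). The gripper opens to 88 mm and grips with 3 to 60 N. Pads are 18 mm wide; open, the fingers measure 123 mm over their backs; the gripper's body (75 mm by 187 mm) begins 45 mm behind the grasp point.
Start: joints at [1.256, 0.689, -0.195, 1.565, 0.157, 0.902, -0.215], TCP at [0.214, -0.587, 0.239] pointing down, gripper open.
Joint ranges: [-3.01, 3.01], [-0.46, 2.08], [-1.47, 1.51], [0.13, 2.56], [-1, 4.14], [0.04, 2.09], [-2.66, 2.66]. Speed limits (rad/s): [2.57, 2.57, 3.14, 3.14, 3.14, 3.14, 3.14].

## Interface

Orientations are given as a 3x3 rotation matrix whose columns are the frame's x, y, z axes.
In Python, from rig import get_obs, snapshot, hand_in, outline_of, landmark_of, grip_point_offset gives the robot as it stands.
- The arm moves only by the tool apply_moves, never from a script. Its argument "series" is a list of rows, each an object with "xyz": the shift along the tool's x, y, z each as a share of 0.025 m, from -1 to 1, a list of three; "angular": the turn, a rotation vector about the tool's x, y, z each as a share of 0.5 rad, from -1 to 1, a list of three. A call has exactly 8 rows; each row shifts and turns the commanded pose from where the row before left it, along the tool's axes as they then stand; what a row does not reach is not made up. A row lasts 1/10 s, in which the tool goes at most 50 mm and 8.59 degrees, less where a joint would pass 70% of its speed; a pose out of reach is approached as far as the arm can. A call with a number of a shift or a turn outside -1 to 1 is refused whole. A call with a gripper value outside its range is refused whole. "gripper" is the finger opening in mm, from 0 to 88.1, set as the call begins (left out, the last holds). The fingers move at their own pace and stop on an object; "newtons" is the grip in N (left out, the last holds). Time passes only in rows, so rows that do not move let the fingers close, or fill a call up. It gives the time, the measured TCP pose, the force and the opening at its end, in the units of the state.
- get_obs(): the state, without advancing time (a new reading comes with each control period).
- snapshot(name): name is "scene" or "top" or "wrist"; returns a dict with "pixels" (420x560x3 uint8, red, green, blue), "fx", "fy", "cx", "cy" (pixels), "R" (3x3) and "t" (3): a world point X has camera coordinates R X + t. Camera axes: x right, y down, z forward; pixel columns grow to the right and rows downward; lengths in m; the calibration is good to about 2 mm. The wrist camera is an equidistant fisheye: a pixel r from the principal point sees the ray r / f radians off the axis. A picture is of the moment at which its call begins. There is no depth.
- hand_in(): hands the job in, once; it reports no verdict.
Trained networks look in a picture, given as the dict that the camera call returned (one of the last four; its "shot" number tells which), for a name from the list of things; names that differ only in an ending like _2 or _b are one class to them, and where a whole thing is asked for, a point or a joint stands for the part that bears it (a point fixed in the world has none). Each returns a list of dicts, best first, with "confidence" (0 to 1); they miss things now and then, are a little off and sometimes report something else, mostly with a low value. They report only what shows in the picture. A call takes as long as a camera call.
- outline_of(picture, thing): "region" (420x560 bool, what is visible of it).
- landmark_of(picture, thing): "position" ([x, y, z] in m, in the coordinates of the camera as it stood for that picture, good to about 4 mm: a listed point, or the origin of a listed thing).
The state is a dict: "time": time; "q": joint angles; "joint_vel": joint speeds; "joint_torque": joint torques, N m; "tool_pos": TCP position; "eef_rot": TCP orientation; "contact_force": force on the tool from outside, world axes, zero at the start; "torque": the same for the moment, N m; "width": opening from 0.0 (shut) to 1.0 (fully open).
Only numpy, scipy, OpenCV 4.12 (cv2) and the standard library are available. Lean on these libraries where they do the work, as an engineer would, in place of code of your own. Each camera call takes 0.05 s, during which the arm holds its last target. There are 200 camera calls.

## Working session

There is one attempt and no reset: what is moved stays moved. The work goes in short steps, Python scripts to look and compute and a tool call to move; the robot and the scene stay as the last step left them, time stands still between calls to the robot, and variables do not carry over. Pictures are saved under pics/ and viewed, about 8 in all and at most 12, crops included, and the job is handed in when it is done.

Besides the shell and the picture viewer there is one more tool, called after "Call:" by a JSON object that holds its "op" and its "data". apply_moves: Moves the arm, as the interface text tells. Shift numbers are shares of 0.025 m and turn numbers shares of 0.5 rad, none past 1 either way. Its arguments: {"type":"object","properties":{"series":{"type":"array","items":{"type":"object","properties":{"xyz":{"type":"array","items":{"type":"number"}},"angular":{"type":"array","items":{"type":"number"}}}}},"gripper":{"type":"number"},"newtons":{"type":"number"}},"required":["series"]}

```bash
mkdir -p pics
cat > h.py <<'E'
import numpy as np, cv2
from rig import *
def world(p,pos): return np.array(p["R"]).T@(np.array(pos)-np.array(p["t"]))
def save(p,n): cv2.imwrite(f"pics/{n}.png",np.array(p["pixels"])[:,:,::-1])
E
python3 - <<'E'
from h import *
print(grip_point_offset); o=get_obs(); print(o)
for c in ("scene","top"):
    p=snapshot(c); save(p,c+"0")
    for n in ["mould","pivot","lever_arm","bail_bar","bead","slot_nominal","wax_lump_0","wax_lump_1","tape_roll","tin_plum"]:
        for r in landmark_of(p,n)[:2]: print(c,n,round(r["confidence"],2),world(p,r["position"]).round(4))
a=cv2.imread("pics/scene0.png");b=cv2.imread("pics/top0.png")
cv2.imwrite("pics/both.png",cv2.resize(np.vstack([a,b]),(560*600//840*1,600)) )
E
```

```text
0.0187
{'time': 0.0, 'q': array([ 1.25577724,  0.6899784 , -0.19448833,  1.56635087,  0.15731233,
        0.90249062, -0.21505384]), 'joint_vel': array([-0.00092655, -0.00077795,  0.00039315, -0.00089849,  0.00048748,
       -0.00046431, -0.00033946]), 'joint_torque': array([-4.63009510e-04, -5.27567339e+01, -1.26690824e+00, -1.53430241e+01,
       -5.26000361e-02,  6.43572916e-03,  1.50981064e-04]), 'tool_pos': array([ 0.21333803, -0.58678749,  0.23791104]), 'eef_rot': array([[ 9.39736160e-01,  3.41899620e-01, -7.74630516e-04],
       [ 3.41900460e-01, -9.39734699e-01,  1.66467397e-03],
       [-1.58795779e-04, -1.82920085e-03, -9.99998314e-01]]), 'contact_force': array([ 0.54005932, -0.40314035,  0.54195441]), 'torque': array([-0.03020347,  0.00020682,  0.02980485]), 'width': 1.0021729919371234}
scene mould 0.79 [0.6025 0.1823 0.001 ]
scene pivot 0.95 [0.5316 0.1919 0.0686]
scene lever_arm 0.65 [0.5537 0.1911 0.1189]
scene lever_arm 0.43 [0.7336 0.1281 0.003 ]
scene bail_bar 0.54 [0.61   0.1803 0.1474]
scene bead 0.64 [0.5911 0.1859 0.1699]
scene bead 0.21 [0.609  0.18   0.1439]
sc
[... 212 characters left out ...]
222  0.004 ]
scene tape_roll 0.67 [0.6137 0.3316 0.0056]
scene tin_plum 0.98 [0.6931 0.0525 0.0036]
top mould 0.61 [6.046e-01 1.849e-01 2.000e-04]
top pivot 0.65 [0.5356 0.1921 0.0661]
top lever_arm 0.65 [0.5548 0.1859 0.121 ]
top bail_bar 0.83 [0.6149 0.1819 0.1387]
top bead 0.71 [0.5969 0.1832 0.1639]
top slot_nominal 0.74 [0.6154 0.1854 0.0698]
top slot_nominal 0.73 [6.957e-01 5.320e-02 5.000e-04]
top wax_lump_0 0.65 [ 7.375e-01  1.248e-01 -4.000e-04]
top wax_lump_0 0.43 [ 0.7603  0.2157 -0.0056]
top wax_lump_1 0.65 [ 7.375e-01  1.248e-01 -4.000e-04]
top wax_lump_1 0.43 [ 0.7603  0.2157 -0.0056]
top tape_roll 0.92 [ 6.131e-01  3.308e-01 -6.000e-04]
top tin_plum 0.59 [0.6967 0.0533 0.0017]
```

View pics/top0.png

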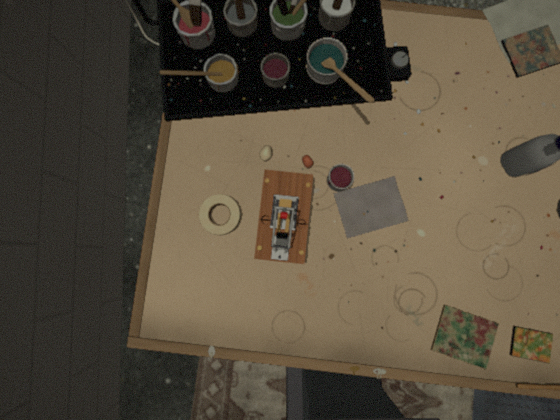

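View pics/scene0.png

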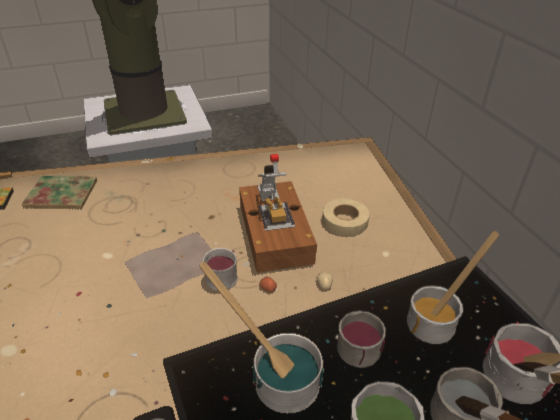

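The pictures show the mould at about (0.603, 0.184) with its x axis yawed about −0.11 rad. The lever is near 1.9 rad and the bead is near (0.594, 0.185, 0.167). The bystanders sit to the sides. I'm moving above the bead.

Call:
{"op": "apply_moves", "data": {"series": [{"xyz": [1, -0.95, -0.1], "angular": [0, 0, 0]}, {"xyz": [1, -0.95, -0.1], "angular": [0, 0, 0]}, {"xyz": [1, -0.95, -0.1], "angular": [0, 0, 0]}, {"xyz": [1, -0.95, -0.1], "angular": [0, 0, 0]}, {"xyz": [1, -0.95, -0.1], "angular": [0, 0, 0]}, {"xyz": [1, -0.95, -0.1], "angular": [0, 0, 0]}, {"xyz": [1, -0.95, -0.1], "angular": [0, 0, 0]}, {"xyz": [1, -0.95, -0.1], "angular": [0, 0, 0]}], "gripper": 50, "newtons": 15}}

```text
time: 1.9
tool_pos: [0.3372, -0.3393, 0.259]
eef_rot: [[0.94, 0.342, 0.001], [0.342, -0.94, -0.0], [0.0, 0.001, -1.0]]
contact_force: [1.6, -1.1, -0.2]
width: 0.565
```

Call:
{"op": "apply_moves", "data": {"series": [{"xyz": [1, -0.95, 0], "angular": [0, 0, 0]}, {"xyz": [1, -0.95, 0], "angular": [0, 0, 0]}, {"xyz": [1, -0.95, 0], "angular": [0, 0, 0]}, {"xyz": [1, -0.95, 0], "angular": [0, 0, 0]}, {"xyz": [1, -0.95, 0], "angular": [0, 0, 0]}, {"xyz": [1, -0.95, 0], "angular": [0, 0, 0]}, {"xyz": [1, -0.95, 0], "angular": [0, 0, 0]}, {"xyz": [1, -0.95, 0], "angular": [0, 0, 0]}]}}

```text
time: 2.7
tool_pos: [0.4603, -0.0922, 0.2589]
eef_rot: [[0.94, 0.342, 0.001], [0.342, -0.94, -0.0], [0.001, 0.0, -1.0]]
contact_force: [0.6, -0.9, -0.0]
width: 0.566
```

Call:
{"op": "apply_moves", "data": {"series": [{"xyz": [1, -1, 0], "angular": [0, 0, 0]}, {"xyz": [1, -1, 0], "angular": [0, 0, 0]}, {"xyz": [1, -1, 0], "angular": [0, 0, 0]}, {"xyz": [1, -1, 0], "angular": [0, 0, 0]}, {"xyz": [1, -1, 0], "angular": [0, 0, 0]}, {"xyz": [1, -1, 0], "angular": [0, 0, 0]}, {"xyz": [1, -1, 0], "angular": [0, 0, 0]}, {"xyz": [1, -1, 0], "angular": [0, 0, 0]}]}}

```text
time: 3.5
tool_pos: [0.5797, 0.1642, 0.2588]
eef_rot: [[0.94, 0.342, 0.0], [0.342, -0.94, -0.0], [0.0, 0.0, -1.0]]
contact_force: [1.1, 0.3, -0.0]
width: 0.568
```

Call:
{"op": "apply_moves", "data": {"series": [{"xyz": [0.8, -0.6, 0], "angular": [0, 0, 0]}, {"xyz": [0, 0, 0], "angular": [0, 0, 0.23]}, {"xyz": [0, 0, 0], "angular": [0, 0, 0.23]}, {"xyz": [0, 0, 0], "angular": [0, 0, 0.23]}, {"xyz": [0, 0, 0], "angular": [0, 0, 0.23]}, {"xyz": [0, 0, 0], "angular": [0, 0, 0]}, {"xyz": [0, 0, 0], "angular": [0, 0, 0]}, {"xyz": [0, 0, 0], "angular": [0, 0, 0]}]}}

```text
time: 4.3
tool_pos: [0.5929, 0.1837, 0.2587]
eef_rot: [[0.994, -0.109, -0.0], [-0.109, -0.994, 0.0], [-0.0, -0.0, -1.0]]
contact_force: [-0.1, -0.8, 0.3]
width: 0.561
```

Run:
```python
from h import *
o=get_obs(); print(o["time"],o["tool_pos"],o["eef_rot"].round(3).tolist(),o["contact_force"])
p=snapshot("wrist"); save(p,"w1"); print(p["fx"],p["cx"],p["cy"])
for n in ["mould","pivot","lever_arm","bail_bar","bead","slot_nominal"]:
    for r in landmark_of(p,n)[:2]: print(n,round(r["confidence"],2),world(p,r["position"]).round(4))
```

```text
4.3 [0.59289138 0.18373949 0.25868173] [[0.994, -0.109, -0.0], [-0.109, -0.994, 0.0], [-0.0, -0.0, -1.0]] [-0.06742926 -0.84062497  0.25851185]
325.19226210127806 284.4428877766139 208.91001051910436
pivot 0.68 [0.5363 0.1898 0.064 ]
lever_arm 0.67 [0.5533 0.1892 0.1213]
bail_bar 0.78 [0.615  0.1838 0.1404]
bead 0.96 [0.5985 0.1836 0.165 ]
bead 0.4 [0.6154 0.187  0.143 ]
slot_nominal 0.37 [0.5963 0.1808 0.1643]
```

View pics/w1.png

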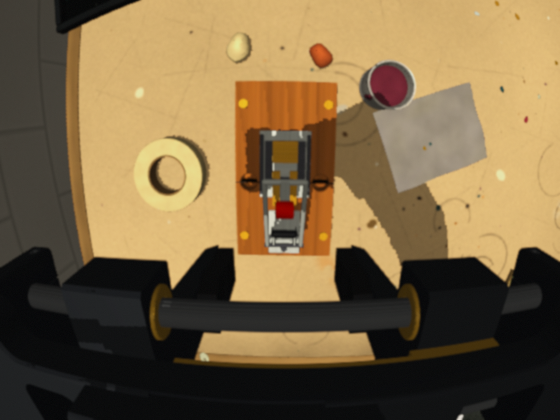

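The wrist view shows the red bead at pixel (285, 210), centred between the jaws, and the mould edges lie parallel to the tool axis. I'm descending to grip the bead near the fingertips.

Call:
{"op": "apply_moves", "data": {"series": [{"xyz": [0.16, 0, 0.8], "angular": [0, 0, 0]}, {"xyz": [0, 0, 0.8], "angular": [0, 0, 0]}, {"xyz": [0, 0, 0.8], "angular": [0, 0, 0]}, {"xyz": [0, 0, 0.8], "angular": [0, 0, 0]}, {"xyz": [0, 0, 0.6], "angular": [0, 0, 0]}, {"xyz": [0, 0, 0.36], "angular": [0, 0, 0]}, {"xyz": [0, 0, 0], "angular": [0, 0, 0]}, {"xyz": [0, 0, 0], "angular": [0, 0, 0]}]}}

```text
time: 5.45
tool_pos: [0.5973, 0.1834, 0.1552]
eef_rot: [[0.994, -0.111, 0.001], [-0.111, -0.994, 0.0], [0.001, -0.0, -1.0]]
contact_force: [-0.1, -0.6, -1.3]
width: 0.566
```

Run:
```python
from h import *
o=get_obs(); print(o["time"],o["tool_pos"],o["contact_force"])
for c in ("wrist","scene"):
    p=snapshot(c); save(p,c+"2")
    for n in ["bail_bar","bead"]:
        for r in landmark_of(p,n)[:1]: print(c,n,round(r["confidence"],2),world(p,r["position"]).round(4))
a=cv2.imread("pics/wrist2.png")[120:320,150:420];b=cv2.imread("pics/scene2.png")[120:270,190:392]
cv2.imwrite("pics/c2.png",np.hstack([cv2.resize(a,(400,300)),cv2.resize(b,(400,300))]))
```

```text
5.45 [0.59728762 0.18337123 0.1551748 ] [-0.06725714 -0.56294556 -1.32833386]
wrist bail_bar 0.69 [0.6157 0.1847 0.1404]
wrist bead 0.82 [0.598  0.1813 0.1669]
scene bail_bar 0.49 [0.6117 0.1797 0.1453]
scene bead 0.71 [0.5941 0.1872 0.1716]
```

View pics/c2.png

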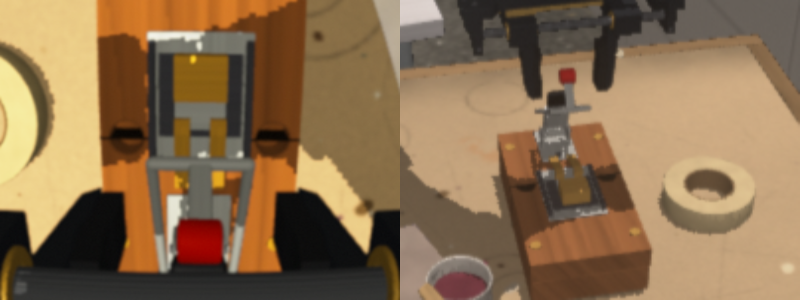

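The bead sits between the fingers. The wrist crop also shows the keeper: block at rows 53–101, hooks from row 118, so the slot's middle is near crop (202, 110). I'm projecting that to world coordinates and closing on the bead.

Run:
```python
from h import *
p=snapshot("wrist");R=np.array(p["R"]);t=np.array(p["t"])
def ray(u,v,z):
    d=np.array([u-p["cx"],v-p["cy"]]);r=np.linalg.norm(d);th=r/p["fx"]
    c=np.array([*(d/r*np.sin(th)),np.cos(th)]); w=R.T@c; C=-R.T@t
    return C+w*(z-C[2])/w[2]
for n,y in [("block far",53),("block near",101),("slot",110),("hook",118)]:
    print(n,ray(150+202/1.481,120+y/1.5,.0715).round(4))
print("bar px rays", ray(150+202/1.481,120+162/1.5,.1415).round(4))
print("mould y edges",ray(150+98/1.481,120+100/1.5,.05).round(4),ray(150+302/1.481,120+100/1.5,.05).round(4), "far bracket",ray(150+202/1.481,120+36/1.5,.066))
```

```text
block far [0.6424 0.177  0.0715]
block near [0.6195 0.1795 0.0715]
slot [0.6151 0.18   0.0715]
hook [0.6111 0.1804 0.0715]
bar px rays [0.613  0.1806 0.1415]
mould y edges [0.6219 0.2354 0.05  ] [0.6098 0.1264 0.05  ] far bracket [0.64994609 0.17612408 0.066     ]
```

Call:
{"op": "apply_moves", "data": {"series": [{"xyz": [0, 0, 0], "angular": [0, 0, 0]}, {"xyz": [0, 0, 0], "angular": [0, 0, 0]}, {"xyz": [0, 0, 0], "angular": [0, 0, 0]}, {"xyz": [0, 0, 0], "angular": [0, 0, 0]}, {"xyz": [0, 0, 0], "angular": [0, 0, 0]}, {"xyz": [0, 0, 0], "angular": [0, 0, 0]}, {"xyz": [0, 0, 0], "angular": [0, 0, 0]}, {"xyz": [0, 0, 0], "angular": [0, 0, 0]}], "gripper": 5, "newtons": 20}}

```text
time: 6.6
tool_pos: [0.5969, 0.1834, 0.1547]
eef_rot: [[0.994, -0.111, 0.0], [-0.111, -0.994, 0.0], [0.0, -0.0, -1.0]]
contact_force: [1.6, 0.8, -0.8]
width: 0.156
```

The measured block is 22.9 mm, slot 8.4 mm and mould 109.7 mm, all matching the drawing. The slot middle is at x≈0.615. The bead is gripped with a 13.8 mm opening. I'm lowering the bar to about 6 mm over the keeper.

Call:
{"op": "apply_moves", "data": {"series": [{"xyz": [0.22, 0, 0.5], "angular": [0, 0, 0]}, {"xyz": [0.22, 0, 0.5], "angular": [0, 0, 0]}, {"xyz": [0.22, 0, 0.5], "angular": [0, 0, 0]}, {"xyz": [0.22, 0, 0.5], "angular": [0, 0, 0]}, {"xyz": [0, 0, 0], "angular": [0, 0, 0]}, {"xyz": [0, 0, 0], "angular": [0, 0, 0]}, {"xyz": [0, 0, 0], "angular": [0, 0, 0]}, {"xyz": [0, 0, 0], "angular": [0, 0, 0]}]}}

```text
time: 7.4
tool_pos: [0.6175, 0.1809, 0.1045]
eef_rot: [[0.994, -0.111, -0.002], [-0.111, -0.994, -0.0], [-0.002, 0.001, -1.0]]
contact_force: [-1.6, 0.1, -0.4]
width: 0.157
```

Run:
```python
from h import *
o=get_obs(); print(o["time"],o["tool_pos"],o["contact_force"],o["width"])
for c in ("wrist","scene"):
    p=snapshot(c); save(p,c+"3")
    for n in ["bail_bar","bead","lever_arm","pivot"]:
        for r in landmark_of(p,n)[:1]: print(c,n,round(r["confidence"],2),world(p,r["position"]).round(4))
a=cv2.imread("pics/wrist3.png")[120:320,150:420];b=cv2.imread("pics/scene3.png")[120:270,190:392]
cv2.imwrite("pics/c3.png",np.hstack([cv2.resize(a,(400,300)),cv2.resize(b,(400,300))]))
```

```text
7.4 [0.61745828 0.18086587 0.10452244] [-1.57115628  0.13701561 -0.35150447] 0.1571509077270506
wrist bail_bar 0.94 [0.6203 0.1852 0.0899]
wrist bead 0.83 [0.6208 0.1769 0.1179]
wrist pivot 0.85 [0.5393 0.1918 0.0638]
scene bail_bar 0.7 [0.6159 0.1781 0.0919]
scene bead 0.73 [0.6152 0.1786 0.1209]
scene lever_arm 0.4 [0.5393 0.1944 0.1273]
scene pivot 0.67 [0.5325 0.1921 0.0702]
```

View pics/c3.png

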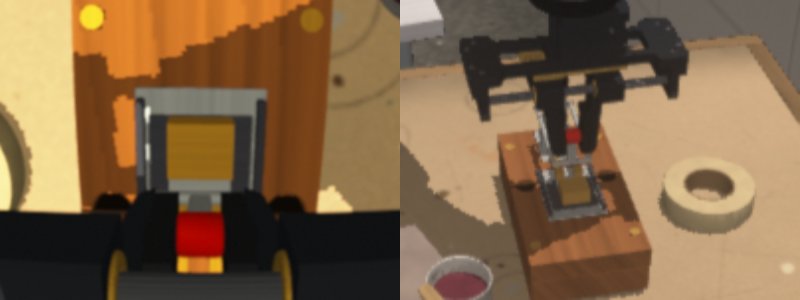

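Call:
{"op": "apply_moves", "data": {"series": [{"xyz": [0.04, 0, 0.15], "angular": [0, 0, 0]}, {"xyz": [0.03, 0, 0.15], "angular": [0, 0, 0]}, {"xyz": [0.03, 0, 0.12], "angular": [0, 0, 0]}, {"xyz": [0, 0, 0], "angular": [0, 0, 0]}, {"xyz": [0, 0, 0], "angular": [0, 0, 0]}, {"xyz": [0, 0, 0], "angular": [0, 0, 0]}, {"xyz": [0, 0, 0], "angular": [0, 0, 0]}, {"xyz": [0, 0, 0], "angular": [0, 0, 0]}]}}

```text
time: 8.7
tool_pos: [0.6219, 0.1804, 0.0945]
eef_rot: [[0.994, -0.111, 0.001], [-0.111, -0.994, 0.0], [0.001, -0.0, -1.0]]
contact_force: [1.5, -1.3, 1.7]
width: 0.157
```

Call:
{"op": "apply_moves", "data": {"series": [{"xyz": [0.015, 0, 0.04], "angular": [0, 0, 0]}, {"xyz": [0, 0, 0], "angular": [0, 0, 0]}, {"xyz": [0.015, 0, 0.04], "angular": [0, 0, 0]}, {"xyz": [0, 0, 0], "angular": [0, 0, 0]}, {"xyz": [0.015, 0, 0.04], "angular": [0, 0, 0]}, {"xyz": [0, 0, 0], "angular": [0, 0, 0]}, {"xyz": [0, 0, 0], "angular": [0, 0, 0]}, {"xyz": [0, 0, 0], "angular": [0, 0, 0]}]}}

```text
time: 9.5
tool_pos: [0.6223, 0.1804, 0.0911]
eef_rot: [[0.994, -0.111, -0.0], [-0.111, -0.994, -0.0], [-0.0, 0.0, -1.0]]
contact_force: [1.6, -0.9, 1.0]
width: 0.154
```

Call:
{"op": "apply_moves", "data": {"series": [{"xyz": [-0.04, 0, 0], "angular": [0, 0, 0]}, {"xyz": [0, 0, 0.04], "angular": [0, 0, 0]}, {"xyz": [0, 0, 0], "angular": [0, 0, 0]}, {"xyz": [0.01, 0, 0.04], "angular": [0, 0, 0]}, {"xyz": [0, 0, 0], "angular": [0, 0, 0]}, {"xyz": [0, 0, 0], "angular": [0, 0, 0]}, {"xyz": [0, 0, 0], "angular": [0, 0, 0]}, {"xyz": [0, 0, 0], "angular": [0, 0, 0]}]}}

```text
time: 10.3
tool_pos: [0.6215, 0.1805, 0.0892]
eef_rot: [[0.994, -0.111, -0.0], [-0.111, -0.994, -0.0], [-0.0, 0.0, -1.0]]
contact_force: [1.9, -1.0, 1.9]
width: 0.156
```

Call:
{"op": "apply_moves", "data": {"series": [{"xyz": [0.01, 0, 0.04], "angular": [0, 0, 0]}, {"xyz": [0, 0, 0], "angular": [0, 0, 0]}, {"xyz": [0, 0, 0], "angular": [0, 0, 0]}, {"xyz": [0, 0, 0], "angular": [0, 0, 0]}, {"xyz": [0, 0, 0], "angular": [0, 0, 0]}, {"xyz": [0, 0, 0], "angular": [0, 0, 0]}, {"xyz": [0, 0, 0], "angular": [0, 0, 0]}, {"xyz": [0, 0, 0], "angular": [0, 0, 0]}]}}

```text
time: 11.1
tool_pos: [0.6216, 0.1804, 0.0881]
eef_rot: [[0.994, -0.111, -0.001], [-0.111, -0.994, -0.0], [-0.001, 0.0, -1.0]]
contact_force: [-0.3, -1.4, 0.8]
width: 0.156
```

Call:
{"op": "apply_moves", "data": {"series": [{"xyz": [0.01, 0, 0.04], "angular": [0, 0, 0]}, {"xyz": [0, 0, 0], "angular": [0, 0, 0]}, {"xyz": [0, 0, 0], "angular": [0, 0, 0]}, {"xyz": [0.01, 0, 0.03], "angular": [0, 0, 0]}, {"xyz": [0, 0, 0], "angular": [0, 0, 0]}, {"xyz": [0, 0, 0], "angular": [0, 0, 0]}, {"xyz": [0, 0, 0], "angular": [0, 0, 0]}, {"xyz": [0, 0, 0], "angular": [0, 0, 0]}]}}

```text
time: 11.9
tool_pos: [0.6221, 0.1804, 0.0865]
eef_rot: [[0.994, -0.111, -0.001], [-0.111, -0.994, -0.0], [-0.0, 0.0, -1.0]]
contact_force: [-2.0, -0.4, 5.8]
width: 0.157
```

Contact at 5.8 N with the TCP at 0.0865, so the bar probably lies on top of the keeper. I'm taking a look.

Run:
```python
from h import *
p=snapshot("wrist"); save(p,"w4")
for n in ["bail_bar","bead","pivot"]:
    for r in landmark_of(p,n)[:1]: print(n,round(r["confidence"],2),world(p,r["position"]).round(4))
cv2.imwrite("pics/c4.png",cv2.resize(cv2.imread("pics/w4.png")[160:300,225:345],(686,800),interpolation=cv2.INTER_CUBIC)[:600])
```

```text
bail_bar 0.7 [ 0.7415  0.1255 -0.0045]
pivot 0.81 [0.5381 0.1895 0.0647]
```

View pics/c4.png

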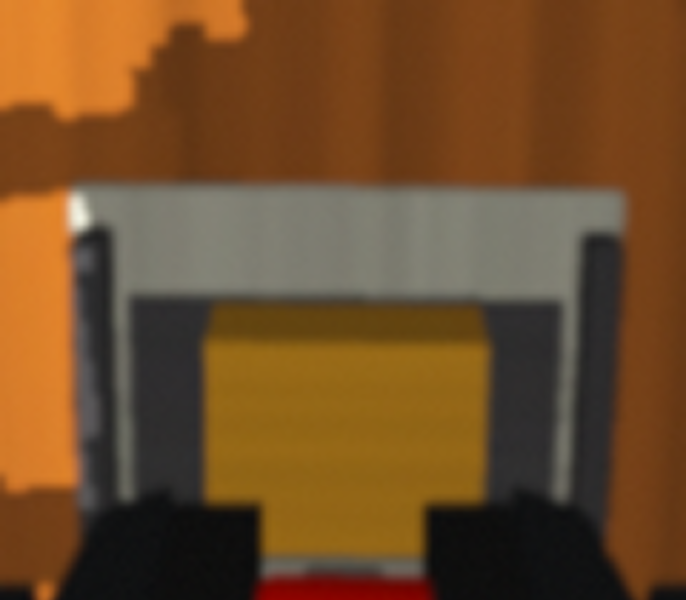

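The block's top runs from crop row 340 to about row 556. There the grey bar begins, just ahead of the red bead at row 578. I'm computing these positions.

Run:
```python
from h import *
p=snapshot("wrist");R=np.array(p["R"]);t=np.array(p["t"]); C=-R.T@t
def ray(u,v,z):
    d=np.array([u-p["cx"],v-p["cy"]]);r=np.linalg.norm(d);th=r/p["fx"]
    w=R.T@np.array([*(d/r*np.sin(th)),np.cos(th)]); return C+w*(z-C[2])/w[2]
for n,y,z in [("block far top",340,.0715),("block edge by bar",556,.0715),("bar far edge z.0755",556,.0755),("z.067",556,.067),("bead far edge",578,.103),("bead far edge",578,.096)]:
    print(n,ray(225+345/5.717,160+y/5.717,z).round(4))
print(C,get_obs()["contact_force"],get_obs()["tool_pos"])
```

```text
block far top [0.6421 0.1777 0.0715]
block edge by bar [0.6209 0.1801 0.0715]
bar far edge z.0755 [0.6227 0.1799 0.0755]
z.067 [0.6189 0.1803 0.067 ]
bead far edge [0.6333 0.1788 0.103 ]
bead far edge [0.63   0.1791 0.096 ]
[0.69277716 0.17247642 0.23094342] [-2.14190221  0.09200629  4.5558085 ] [0.62210444 0.18043744 0.08654619]
```

The bar appears to rest on the block's front edge, with its centre about 3–4 mm past the slot middle. I'm sliding back towards the latch and feeling for the drop.

Call:
{"op": "apply_moves", "data": {"series": [{"xyz": [-0.04, 0, -0.01], "angular": [0, 0, 0]}, {"xyz": [0, 0, 0], "angular": [0, 0, 0]}, {"xyz": [-0.04, 0, 0], "angular": [0, 0, 0]}, {"xyz": [0, 0, 0], "angular": [0, 0, 0]}, {"xyz": [0, 0, 0], "angular": [0, 0, 0]}, {"xyz": [0, 0, 0], "angular": [0, 0, 0]}, {"xyz": [0, 0, 0], "angular": [0, 0, 0]}, {"xyz": [0, 0, 0], "angular": [0, 0, 0]}]}}

```text
time: 12.95
tool_pos: [0.6199, 0.1807, 0.0863]
eef_rot: [[0.994, -0.111, -0.001], [-0.111, -0.994, -0.0], [-0.001, 0.0, -1.0]]
contact_force: [1.7, -0.8, 0.6]
width: 0.15
```

Call:
{"op": "apply_moves", "data": {"series": [{"xyz": [0.01, 0, 0.04], "angular": [0, 0, 0]}, {"xyz": [0, 0, 0], "angular": [0, 0, 0]}, {"xyz": [0, 0, 0], "angular": [0, 0, 0]}, {"xyz": [0.01, 0, 0.03], "angular": [0, 0, 0]}, {"xyz": [0, 0, 0], "angular": [0, 0, 0]}, {"xyz": [0, 0, 0], "angular": [0, 0, 0]}, {"xyz": [0, 0, 0], "angular": [0, 0, 0]}, {"xyz": [0, 0, 0], "angular": [0, 0, 0]}]}}

```text
time: 13.75
tool_pos: [0.6199, 0.1807, 0.0846]
eef_rot: [[0.994, -0.111, -0.002], [-0.111, -0.994, -0.0], [-0.002, 0.0, -1.0]]
contact_force: [-3.0, -0.2, 0.7]
width: 0.154
```

Going down freely; I'm continuing in small steps.

Call:
{"op": "apply_moves", "data": {"series": [{"xyz": [0.01, 0, 0.04], "angular": [0, 0, 0]}, {"xyz": [0, 0, 0], "angular": [0, 0, 0]}, {"xyz": [0.01, 0, 0.04], "angular": [0, 0, 0]}, {"xyz": [0, 0, 0], "angular": [0, 0, 0]}, {"xyz": [0, 0, 0], "angular": [0, 0, 0]}, {"xyz": [0, 0, 0], "angular": [0, 0, 0]}, {"xyz": [0, 0, 0], "angular": [0, 0, 0]}, {"xyz": [0, 0, 0], "angular": [0, 0, 0]}]}}

```text
time: 14.55
tool_pos: [0.6212, 0.1805, 0.0829]
eef_rot: [[0.994, -0.111, -0.0], [-0.111, -0.994, -0.0], [-0.0, 0.0, -1.0]]
contact_force: [-3.7, 0.4, 0.1]
width: 0.155
```

Call:
{"op": "apply_moves", "data": {"series": [{"xyz": [0, 0, 0.04], "angular": [0, 0, 0]}, {"xyz": [0, 0, 0], "angular": [0, 0, 0]}, {"xyz": [0.01, 0, 0.04], "angular": [0, 0, 0]}, {"xyz": [0, 0, 0], "angular": [0, 0, 0]}, {"xyz": [0, 0, 0], "angular": [0, 0, 0]}, {"xyz": [0, 0, 0], "angular": [0, 0, 0]}, {"xyz": [0, 0, 0], "angular": [0, 0, 0]}, {"xyz": [0, 0, 0], "angular": [0, 0, 0]}]}}

```text
time: 15.35
tool_pos: [0.6219, 0.1804, 0.081]
eef_rot: [[0.994, -0.111, 0.001], [-0.111, -0.994, -0.0], [0.001, -0.0, -1.0]]
contact_force: [-1.9, -0.0, 0.5]
width: 0.155
```

Call:
{"op": "apply_moves", "data": {"series": [{"xyz": [0.01, 0, 0.04], "angular": [0, 0, 0]}, {"xyz": [0, 0, 0], "angular": [0, 0, 0]}, {"xyz": [0.01, 0, 0.02], "angular": [0, 0, 0]}, {"xyz": [0, 0, 0], "angular": [0, 0, 0]}, {"xyz": [0, 0, 0], "angular": [0, 0, 0]}, {"xyz": [0, 0, 0], "angular": [0, 0, 0]}, {"xyz": [0, 0, 0], "angular": [0, 0, 0]}, {"xyz": [0, 0, 0], "angular": [0, 0, 0]}]}}

```text
time: 16.15
tool_pos: [0.6223, 0.1804, 0.0795]
eef_rot: [[0.994, -0.111, 0.0], [-0.111, -0.994, -0.0], [0.0, 0.0, -1.0]]
contact_force: [-1.5, -1.4, 0.6]
width: 0.153
```

Call:
{"op": "apply_moves", "data": {"series": [{"xyz": [0.01, 0, 0.04], "angular": [0, 0, 0]}, {"xyz": [0, 0, 0], "angular": [0, 0, 0]}, {"xyz": [0.01, 0, 0.03], "angular": [0, 0, 0]}, {"xyz": [0, 0, 0], "angular": [0, 0, 0]}, {"xyz": [0, 0, 0], "angular": [0, 0, 0]}, {"xyz": [0, 0, 0], "angular": [0, 0, 0]}, {"xyz": [0, 0, 0], "angular": [0, 0, 0]}, {"xyz": [0, 0, 0], "angular": [0, 0, 0]}]}}

```text
time: 16.95
tool_pos: [0.6228, 0.1803, 0.0777]
eef_rot: [[0.994, -0.111, 0.0], [-0.111, -0.994, -0.0], [0.0, 0.0, -1.0]]
contact_force: [-0.3, -1.1, 1.5]
width: 0.153
```

Call:
{"op": "apply_moves", "data": {"series": [{"xyz": [0.01, 0, 0.04], "angular": [0, 0, 0]}, {"xyz": [0, 0, 0], "angular": [0, 0, 0]}, {"xyz": [0, 0, 0], "angular": [0, 0, 0]}, {"xyz": [0, 0, 0], "angular": [0, 0, 0]}, {"xyz": [0, 0, 0], "angular": [0, 0, 0]}, {"xyz": [0, 0, 0], "angular": [0, 0, 0]}, {"xyz": [0, 0, 0], "angular": [0, 0, 0]}, {"xyz": [0, 0, 0], "angular": [0, 0, 0]}]}}

```text
time: 17.75
tool_pos: [0.623, 0.1803, 0.0767]
eef_rot: [[0.994, -0.111, 0.0], [-0.111, -0.994, -0.0], [0.0, 0.0, -1.0]]
contact_force: [-0.7, -0.4, 1.1]
width: 0.158
```

Call:
{"op": "apply_moves", "data": {"series": [{"xyz": [0.01, 0, 0.04], "angular": [0, 0, 0]}, {"xyz": [0, 0, 0], "angular": [0, 0, 0]}, {"xyz": [0, 0, 0], "angular": [0, 0, 0]}, {"xyz": [0, 0, 0], "angular": [0, 0, 0]}, {"xyz": [0, 0, 0], "angular": [0, 0, 0]}, {"xyz": [0, 0, 0], "angular": [0, 0, 0]}, {"xyz": [0, 0, 0], "angular": [0, 0, 0]}, {"xyz": [0, 0, 0], "angular": [0, 0, 0]}]}}

```text
time: 18.55
tool_pos: [0.6233, 0.1803, 0.0758]
eef_rot: [[0.994, -0.111, 0.0], [-0.111, -0.994, -0.0], [0.0, 0.0, -1.0]]
contact_force: [-2.1, -0.9, 5.2]
width: 0.155
```

Floor contact at TCP z 0.0758, 10.7 mm below the earlier top contact, so the bar is in the slot. I'm drawing it back under the hooks and feeling for the stop.

Call:
{"op": "apply_moves", "data": {"series": [{"xyz": [-0.04, 0, -0.02], "angular": [0, 0, 0]}, {"xyz": [-0.04, 0, 0], "angular": [0, 0, 0]}, {"xyz": [-0.04, 0, 0], "angular": [0, 0, 0]}, {"xyz": [-0.04, 0, 0], "angular": [0, 0, 0]}, {"xyz": [0, 0, 0], "angular": [0, 0, 0]}, {"xyz": [0, 0, 0], "angular": [0, 0, 0]}, {"xyz": [0, 0, 0], "angular": [0, 0, 0]}, {"xyz": [0, 0, 0], "angular": [0, 0, 0]}]}}

```text
time: 19.35
tool_pos: [0.6196, 0.1807, 0.0764]
eef_rot: [[0.994, -0.111, 0.001], [-0.111, -0.994, 0.0], [0.001, -0.0, -1.0]]
contact_force: [3.7, -1.6, 4.6]
width: 0.154
```

Call:
{"op": "apply_moves", "data": {"series": [{"xyz": [-0.04, 0, 0], "angular": [0, 0, 0]}, {"xyz": [-0.04, 0, 0], "angular": [0, 0, 0]}, {"xyz": [-0.03, 0, 0], "angular": [0, 0, 0]}, {"xyz": [0, 0, 0], "angular": [0, 0, 0]}, {"xyz": [0, 0, 0], "angular": [0, 0, 0]}, {"xyz": [0, 0, 0], "angular": [0, 0, 0]}, {"xyz": [0, 0, 0], "angular": [0, 0, 0]}, {"xyz": [0, 0, 0], "angular": [0, 0, 0]}]}}

```text
time: 20.15
tool_pos: [0.6163, 0.1812, 0.0762]
eef_rot: [[0.994, -0.111, -0.0], [-0.111, -0.994, 0.0], [-0.0, -0.0, -1.0]]
contact_force: [3.8, -1.2, 4.7]
width: 0.153
```

Call:
{"op": "apply_moves", "data": {"series": [{"xyz": [-0.04, 0, 0], "angular": [0, 0, 0]}, {"xyz": [-0.04, 0, 0], "angular": [0, 0, 0]}, {"xyz": [0, 0, 0], "angular": [0, 0, 0]}, {"xyz": [0, 0, 0], "angular": [0, 0, 0]}, {"xyz": [0, 0, 0], "angular": [0, 0, 0]}, {"xyz": [0, 0, 0], "angular": [0, 0, 0]}, {"xyz": [0, 0, 0], "angular": [0, 0, 0]}, {"xyz": [0, 0, 0], "angular": [0, 0, 0]}]}}

```text
time: 20.95
tool_pos: [0.6152, 0.1813, 0.0764]
eef_rot: [[0.994, -0.111, 0.002], [-0.111, -0.994, 0.0], [0.002, -0.0, -1.0]]
contact_force: [5.3, -2.0, 4.6]
width: 0.152
```

Run:
```python
from h import *
o=get_obs(); print(o["time"],o["tool_pos"],o["contact_force"])
for c in ("wrist","scene"):
    p=snapshot(c); save(p,c+"5")
    for n in ["bail_bar","bead","lever_arm","pivot"]:
        for r in landmark_of(p,n)[:1]: print(c,n,round(r["confidence"],2),world(p,r["position"]).round(4))
a=cv2.imread("pics/wrist5.png")[160:300,225:345];b=cv2.imread("pics/scene5.png")[150:260,220:345]
cv2.imwrite("pics/c5.png",np.hstack([cv2.resize(a,(350,408)),cv2.resize(b,(450,408),interpolation=cv2.INTER_CUBIC)]))
```

```text
20.95 [0.61515536 0.1812991  0.07643693] [ 5.25578783 -2.01824537  4.63381661]
wrist bail_bar 0.65 [0.6125 0.1833 0.0602]
wrist bead 0.74 [0.6198 0.1801 0.0878]
wrist lever_arm 0.56 [ 6.159e-01  3.274e-01 -3.000e-04]
wrist pivot 0.92 [0.54   0.1888 0.0642]
scene bail_bar 0.59 [0.6057 0.179  0.0654]
scene bead 0.57 [0.6156 0.1799 0.093 ]
scene pivot 0.92 [0.5343 0.1934 0.0689]
```

View pics/c5.png

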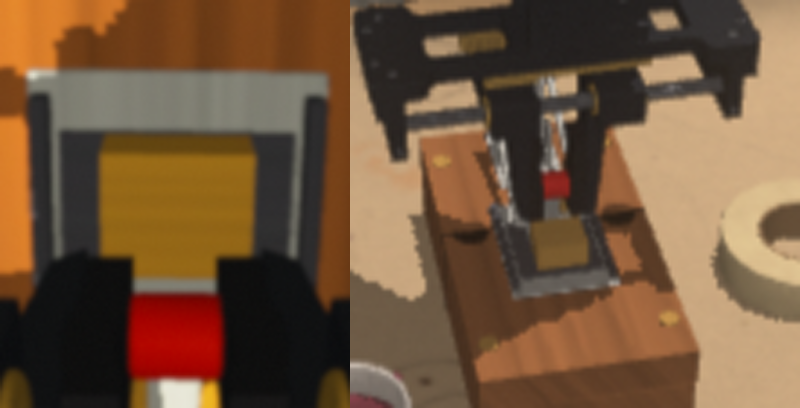

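The picture shows the bar down (landmark z 0.060–0.065), the bead behind the block, and the pull at 5 N against the hook end with the carriage unmoved. I'm letting go and rising.

Call:
{"op": "apply_moves", "data": {"series": [{"xyz": [0, 0, 0], "angular": [0, 0, 0]}, {"xyz": [0, 0, 0], "angular": [0, 0, 0]}, {"xyz": [0, 0, 0], "angular": [0, 0, 0]}, {"xyz": [0, 0, -0.2], "angular": [0, 0, 0]}, {"xyz": [0, 0, -0.8], "angular": [0, 0, 0]}, {"xyz": [0, 0, -1], "angular": [0, 0, 0]}, {"xyz": [0, 0, -1], "angular": [0, 0, 0]}, {"xyz": [0, 0, -0.4], "angular": [0, 0, 0]}], "gripper": 40}}

```text
time: 22.25
tool_pos: [0.6153, 0.1818, 0.1637]
eef_rot: [[0.994, -0.111, 0.003], [-0.111, -0.994, 0.001], [0.003, -0.002, -1.0]]
contact_force: [0.5, -0.2, -0.3]
width: 0.456
```

Run:
```python
from h import *
o=get_obs(); print(o["time"],o["tool_pos"],o["contact_force"],o["width"])
for c in ("scene","top","wrist"):
    p=snapshot(c); save(p,c+"6")
    for n in ["bail_bar","bead","lever_arm","pivot"]:
        for r in landmark_of(p,n)[:1]: print(c,n,round(r["confidence"],2),world(p,r["position"]).round(4))
a=cv2.imread("pics/wrist6.png")[120:320,150:420];b=cv2.imread("pics/scene6.png")[130:260,220:345]
cv2.imwrite("pics/c6.png",np.hstack([cv2.resize(a,(400,300)),cv2.resize(b,(400,400),interpolation=cv2.INTER_CUBIC)[:300]]))
```

```text
22.25 [0.61532012 0.18179876 0.16367605] [ 0.47874183 -0.18898854 -0.28169233] 0.45593406825204136
scene bail_bar 0.61 [0.6082 0.1783 0.0637]
scene bead 0.82 [0.6158 0.181  0.0964]
scene lever_arm 0.6 [0.5215 0.1913 0.1238]
scene pivot 0.8 [0.533  0.1933 0.0717]
top lever_arm 0.46 [0.5242 0.1908 0.1256]
top pivot 0.93 [0.5339 0.1911 0.0649]
wrist bail_bar 0.91 [0.6115 0.1858 0.0634]
wrist bead 0.88 [0.6185 0.179  0.0897]
wrist lever_arm 0.6 [0.5252 0.1934 0.1237]
wrist pivot 0.83 [0.5403 0.1912 0.0638]
```

View pics/c6.png

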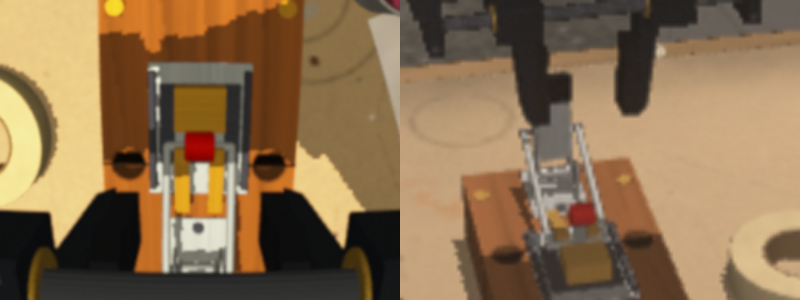

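The bar sits in the slot under the hooks, with the bead at wrist crop (200, 146). The lever stands at about 1.38 rad with its pad near (0.524, 0.191, 0.124). I'm closing the fingers and going to the +x side of the lever pad.

Call:
{"op": "apply_moves", "data": {"series": [{"xyz": [-0.8, 0, 0.3], "angular": [0, 0, 0]}, {"xyz": [-0.8, 0, 0.4], "angular": [0, 0, 0]}, {"xyz": [-0.6, 0, 0.5], "angular": [0, 0, 0]}, {"xyz": [-0.4, 0, 0.4], "angular": [0, 0, 0]}, {"xyz": [0, 0, 0], "angular": [0, 0, 0]}, {"xyz": [0, 0, 0], "angular": [0, 0, 0]}, {"xyz": [0, 0, 0], "angular": [0, 0, 0]}, {"xyz": [0, 0, 0], "angular": [0, 0, 0]}], "gripper": 0}}

```text
time: 23.8
tool_pos: [0.551, 0.1884, 0.1218]
eef_rot: [[0.994, -0.112, 0.002], [-0.112, -0.994, 0.0], [0.002, -0.001, -1.0]]
contact_force: [-0.9, 0.1, 0.5]
width: 0.002
```

Call:
{"op": "apply_moves", "data": {"series": [{"xyz": [-0.12, 0, 0], "angular": [0, 0, 0]}, {"xyz": [-0.12, 0, 0], "angular": [0, 0, 0]}, {"xyz": [-0.12, 0, 0], "angular": [0, 0, 0]}, {"xyz": [-0.12, 0, 0], "angular": [0, 0, 0]}, {"xyz": [-0.12, 0, 0], "angular": [0, 0, 0]}, {"xyz": [0, 0, 0], "angular": [0, 0, 0]}, {"xyz": [0, 0, 0], "angular": [0, 0, 0]}, {"xyz": [0, 0, 0], "angular": [0, 0, 0]}]}}

```text
time: 24.6
tool_pos: [0.5356, 0.1902, 0.1214]
eef_rot: [[0.994, -0.111, 0.001], [-0.111, -0.994, 0.0], [0.001, -0.0, -1.0]]
contact_force: [5.1, -0.4, -0.9]
width: 0.003
```

Contact at 5 N. I'm following the arc down with the fingertip corner.

Call:
{"op": "apply_moves", "data": {"series": [{"xyz": [-0.12, 0, 0.01], "angular": [0, 0, 0]}, {"xyz": [-0.12, 0, 0.01], "angular": [0, 0, 0]}, {"xyz": [-0.12, 0, 0.02], "angular": [0, 0, 0]}, {"xyz": [-0.14, 0, 0.05], "angular": [0, 0, 0]}, {"xyz": [-0.14, 0, 0.06], "angular": [0, 0, 0]}, {"xyz": [-0.14, 0, 0.07], "angular": [0, 0, 0]}, {"xyz": [0, 0, 0], "angular": [0, 0, 0]}, {"xyz": [0, 0, 0], "angular": [0, 0, 0]}]}}

```text
time: 25.4
tool_pos: [0.5156, 0.1926, 0.1159]
eef_rot: [[0.994, -0.111, 0.0], [-0.111, -0.994, 0.0], [0.0, -0.0, -1.0]]
contact_force: [3.6, -0.3, -0.7]
width: 0.005
```

Call:
{"op": "apply_moves", "data": {"series": [{"xyz": [-0.12, 0, 0.08], "angular": [0, 0, 0]}, {"xyz": [-0.12, 0, 0.09], "angular": [0, 0, 0]}, {"xyz": [-0.11, 0, 0.09], "angular": [0, 0, 0]}, {"xyz": [-0.11, 0, 0.1], "angular": [0, 0, 0]}, {"xyz": [-0.1, 0, 0.11], "angular": [0, 0, 0]}, {"xyz": [-0.1, 0, 0.12], "angular": [0, 0, 0]}, {"xyz": [0, 0, 0], "angular": [0, 0, 0]}, {"xyz": [0, 0, 0], "angular": [0, 0, 0]}]}}

```text
time: 26.2
tool_pos: [0.4974, 0.1939, 0.1005]
eef_rot: [[0.994, -0.111, -0.003], [-0.111, -0.994, -0.001], [-0.003, 0.002, -1.0]]
contact_force: [-0.0, -0.6, 0.8]
width: 0.005
```

Run:
```python
from h import *
o=get_obs(); print(o["time"],o["tool_pos"],o["contact_force"],o["width"])
for c in ("scene","wrist"):
    p=snapshot(c); save(p,c+"7")
    for n in ["bail_bar","bead","lever_arm","pivot"]:
        for r in landmark_of(p,n)[:1]: print(c,n,round(r["confidence"],2),world(p,r["position"]).round(4))
```

```text
26.2 [0.49739962 0.19385484 0.10046251] [-0.03467521 -0.62858659  0.75649377] 0.0052614667324833156
scene bail_bar 0.47 [0.5951 0.1802 0.0669]
scene bead 0.73 [0.5984 0.1858 0.098 ]
scene lever_arm 0.66 [0.7576 0.2239 0.0045]
scene pivot 0.67 [0.5357 0.1904 0.0687]
wrist bail_bar 0.92 [0.6023 0.1834 0.0644]
wrist bead 0.74 [0.5371 0.1901 0.065 ]
wrist pivot 0.74 [0.5384 0.189  0.0648]
```

Run:
```python
from h import *
a=cv2.imread("pics/wrist7.png")[60:320,150:420];b=cv2.imread("pics/scene7.png")[110:260,200:345]
cv2.imwrite("pics/c7.png",np.hstack([cv2.resize(a,(400,385)),cv2.resize(b,(372,385),interpolation=cv2.INTER_CUBIC)]))
```

```text
(no output)
```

View pics/c7.png

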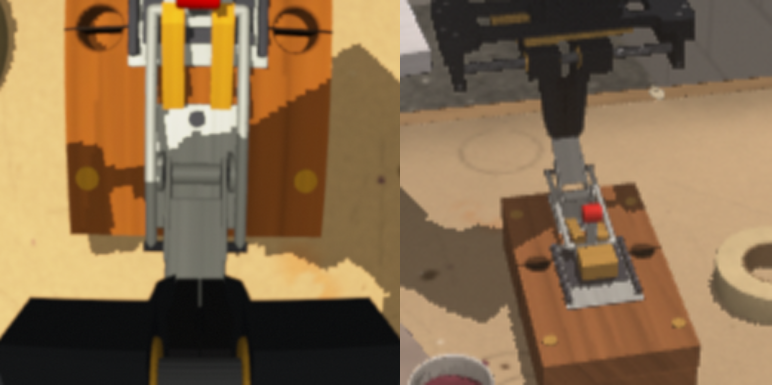

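The fingertip lies on the lever tip and the bail runs taut to the keeper. I'm continuing.

Call:
{"op": "apply_moves", "data": {"series": [{"xyz": [-0.04, 0, 0.08], "angular": [0, 0, 0]}, {"xyz": [-0.04, 0, 0.08], "angular": [0, 0, 0]}, {"xyz": [-0.04, 0, 0.08], "angular": [0, 0, 0]}, {"xyz": [0, 0, 0], "angular": [0, 0, 0]}, {"xyz": [0, 0, 0], "angular": [0, 0, 0]}, {"xyz": [0, 0, 0], "angular": [0, 0, 0]}, {"xyz": [0, 0, 0], "angular": [0, 0, 0]}, {"xyz": [0, 0, 0], "angular": [0, 0, 0]}]}}

```text
time: 27.5
tool_pos: [0.4962, 0.1944, 0.0949]
eef_rot: [[0.994, -0.111, -0.0], [-0.111, -0.994, -0.0], [0.0, 0.0, -1.0]]
contact_force: [-0.2, -0.7, -0.4]
width: 0.003
```

Call:
{"op": "apply_moves", "data": {"series": [{"xyz": [-0.03, 0, 0.08], "angular": [0, 0, 0]}, {"xyz": [-0.03, 0, 0.08], "angular": [0, 0, 0]}, {"xyz": [-0.02, 0, 0.06], "angular": [0, 0, 0]}, {"xyz": [0, 0, 0], "angular": [0, 0, 0]}, {"xyz": [0, 0, 0], "angular": [0, 0, 0]}, {"xyz": [0, 0, 0], "angular": [0, 0, 0]}, {"xyz": [0, 0, 0], "angular": [0, 0, 0]}, {"xyz": [0, 0, 0], "angular": [0, 0, 0]}]}}

```text
time: 28.3
tool_pos: [0.4943, 0.1947, 0.0895]
eef_rot: [[0.994, -0.111, 0.0], [-0.111, -0.994, -0.0], [0.0, 0.0, -1.0]]
contact_force: [0.8, -0.5, 0.1]
width: 0.006
```

Run:
```python
from h import *
for c in ("scene","top","wrist"):
    p=snapshot(c); save(p,c+"8")
    for n in ["bail_bar","bead","lever_arm"]:
        for r in landmark_of(p,n)[:1]: print(c,n,round(r["confidence"],2),world(p,r["position"]).round(4))
a=cv2.imread("pics/wrist8.png")[60:320,150:420];b=cv2.imread("pics/scene8.png")[110:260,200:345]
cv2.imwrite("pics/c8.png",np.hstack([cv2.resize(a,(400,385)),cv2.resize(b,(372,385),interpolation=cv2.INTER_CUBIC)]))
```

```text
scene bail_bar 0.6 [0.5968 0.1821 0.0678]
scene bead 0.52 [0.5985 0.1858 0.0969]
scene lever_arm 0.69 [0.472  0.1984 0.0894]
top bail_bar 0.51 [0.5969 0.1843 0.0624]
top bead 0.51 [0.601  0.1844 0.0937]
wrist bail_bar 0.64 [0.5992 0.1851 0.0618]
wrist bead 0.73 [0.6009 0.1843 0.0607]
wrist lever_arm 0.41 [0.6001 0.1859 0.0617]
```

View pics/c8.png

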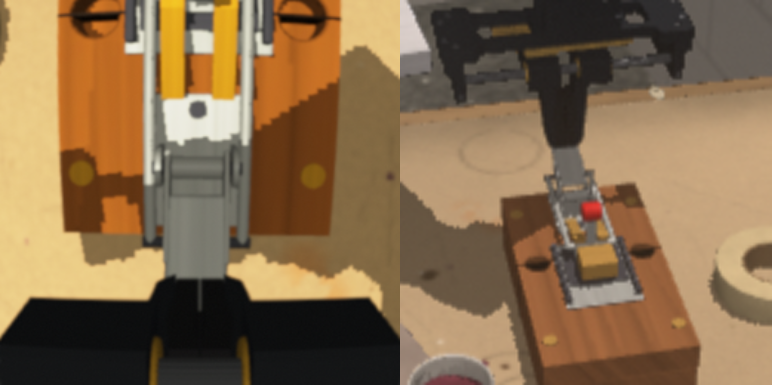

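The lever is down to roughly 0.35 rad with the bar still low, drawn to x≈0.598. I'm continuing the press gently.

Call:
{"op": "apply_moves", "data": {"series": [{"xyz": [-0.02, 0, 0.06], "angular": [0, 0, 0]}, {"xyz": [-0.02, 0, 0.06], "angular": [0, 0, 0]}, {"xyz": [0, 0, 0], "angular": [0, 0, 0]}, {"xyz": [0, 0, 0], "angular": [0, 0, 0]}, {"xyz": [0, 0, 0], "angular": [0, 0, 0]}, {"xyz": [0, 0, 0], "angular": [0, 0, 0]}, {"xyz": [0, 0, 0], "angular": [0, 0, 0]}, {"xyz": [0, 0, 0], "angular": [0, 0, 0]}]}}

```text
time: 29.7
tool_pos: [0.4932, 0.1948, 0.0865]
eef_rot: [[0.994, -0.111, 0.0], [-0.111, -0.994, -0.0], [0.0, 0.0, -1.0]]
contact_force: [0.1, 0.5, -0.5]
width: 0.008
```

Call:
{"op": "apply_moves", "data": {"series": [{"xyz": [-0.02, 0, 0.06], "angular": [0, 0, 0]}, {"xyz": [-0.02, 0, 0.06], "angular": [0, 0, 0]}, {"xyz": [0, 0, 0], "angular": [0, 0, 0]}, {"xyz": [0, 0, 0], "angular": [0, 0, 0]}, {"xyz": [0, 0, 0], "angular": [0, 0, 0]}, {"xyz": [0, 0, 0], "angular": [0, 0, 0]}, {"xyz": [0, 0, 0], "angular": [0, 0, 0]}, {"xyz": [0, 0, 0], "angular": [0, 0, 0]}]}}

```text
time: 30.5
tool_pos: [0.4922, 0.1949, 0.0835]
eef_rot: [[0.994, -0.111, 0.0], [-0.111, -0.994, -0.0], [0.0, 0.0, -1.0]]
contact_force: [0.5, -0.5, 0.2]
width: 0.005
```

Call:
{"op": "apply_moves", "data": {"series": [{"xyz": [-0.01, 0, 0.06], "angular": [0, 0, 0]}, {"xyz": [-0.01, 0, 0.06], "angular": [0, 0, 0]}, {"xyz": [0, 0, 0], "angular": [0, 0, 0]}, {"xyz": [0, 0, 0], "angular": [0, 0, 0]}, {"xyz": [0, 0, 0], "angular": [0, 0, 0]}, {"xyz": [0, 0, 0], "angular": [0, 0, 0]}, {"xyz": [0, 0, 0], "angular": [0, 0, 0]}, {"xyz": [0, 0, 0], "angular": [0, 0, 0]}]}}

```text
time: 31.3
tool_pos: [0.4917, 0.195, 0.0805]
eef_rot: [[0.994, -0.111, 0.0], [-0.111, -0.994, -0.0], [0.0, 0.0, -1.0]]
contact_force: [-0.4, -0.3, -1.4]
width: 0.007
```

Run:
```python
from h import *
print(get_obs()["contact_force"])
for c in ("scene","wrist","top"):
    p=snapshot(c); save(p,c+"9")
    for n in ["bail_bar","bead","lever_arm"]:
        for r in landmark_of(p,n)[:1]: print(c,n,round(r["confidence"],2),world(p,r["position"]).round(4))
    if c!="wrist":
        X=np.array(p["R"])@np.array([.4755,.1965,.066])+np.array(p["t"]);print(c,"flat tip px",p["fx"]*X[0]/X[2]+p["cx"],p["fy"]*X[1]/X[2]+p["cy"])
```

```text
[-0.37806626 -0.34076222 -1.37193178]
scene bail_bar 0.74 [0.5984 0.1819 0.0657]
scene bead 0.81 [0.5931 0.184  0.0983]
scene lever_arm 0.68 [0.4697 0.2    0.0644]
scene flat tip px 261.4051371165825 170.4446637745279
wrist bail_bar 0.66 [0.6031 0.187  0.06  ]
wrist bead 0.84 [0.5958 0.1804 0.0939]
top bail_bar 0.4 [0.5998 0.1846 0.0601]
top bead 0.53 [0.6024 0.1825 0.0944]
top flat tip px 278.05898338371816 275.72620010889057
```

The lever pad is now at z 0.064, so it has snapped flat away from the finger. I'm retreating and checking.

Call:
{"op": "apply_moves", "data": {"series": [{"xyz": [0, 0, -0.4], "angular": [0, 0, 0]}, {"xyz": [0, 0, -0.8], "angular": [0, 0, 0]}, {"xyz": [0, 0, -1], "angular": [0, 0, 0]}, {"xyz": [0, 0, -1], "angular": [0, 0, 0]}, {"xyz": [0, 0, -1], "angular": [0, 0, 0]}, {"xyz": [0, 0, -1], "angular": [0, 0, 0]}, {"xyz": [0, 0, 0], "angular": [0, 0, 0]}, {"xyz": [0, 0, 0], "angular": [0, 0, 0]}]}}

```text
time: 32.7
tool_pos: [0.4918, 0.195, 0.2111]
eef_rot: [[0.994, -0.111, 0.001], [-0.111, -0.994, 0.001], [0.001, -0.001, -1.0]]
contact_force: [-1.3, 0.4, -0.0]
width: 0.008
```

Run:
```python
from h import *
o=get_obs();print(o["time"],o["tool_pos"],o["contact_force"])
for c in ("scene","top","wrist"):
    p=snapshot(c); save(p,c+"10")
    for n in ["bail_bar","bead","lever_arm","pivot"]:
        for r in landmark_of(p,n)[:1]: print(c,n,round(r["confidence"],2),world(p,r["position"]).round(4))
a=cv2.imread("pics/wrist10.png")[60:320,150:420];b=cv2.imread("pics/scene10.png")[110:260,200:345]
cv2.imwrite("pics/c10.png",np.hstack([cv2.resize(a,(400,385)),cv2.resize(b,(372,385),interpolation=cv2.INTER_CUBIC)]))
```

```text
32.7 [0.49175226 0.19502309 0.21114408] [-1.2658197   0.41861632 -0.02275751]
scene bail_bar 0.59 [0.5973 0.1815 0.0631]
scene bead 0.64 [0.593  0.1856 0.0949]
scene lever_arm 0.76 [0.4731 0.2035 0.0689]
scene pivot 0.78 [0.5335 0.1901 0.0693]
top bail_bar 0.59 [0.5982 0.1856 0.0634]
top bead 0.54 [0.6009 0.1832 0.0944]
top pivot 0.78 [0.5352 0.1906 0.0644]
wrist bail_bar 0.7 [0.6021 0.1857 0.0624]
wrist bead 0.67 [0.6149 0.3275 0.0024]
wrist lever_arm 0.82 [0.4738 0.1996 0.066 ]
wrist pivot 0.73 [0.5381 0.1897 0.0651]
```

View pics/c10.png

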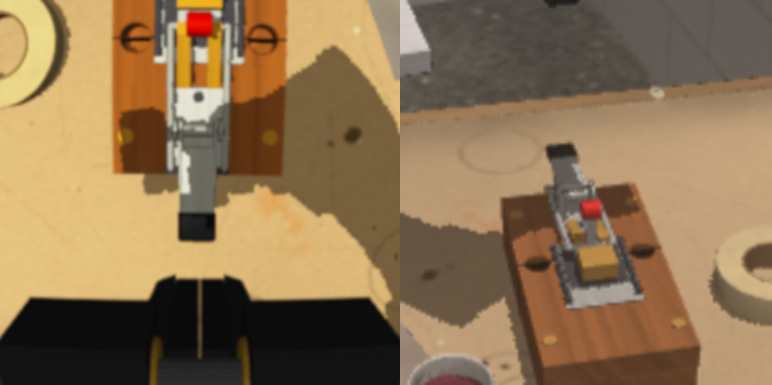

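The lever lies flat (pad z 0.066–0.069, 62 mm from the pivot), the bar is at z 0.063, and the keeper has been drawn back about 10 mm. The robot is clear, so I'm handing in.

```bash
python3 -c "
from rig import *
print(hand_in())"
```

```text
the job is handed in; nothing more can be done
None
```

The latch is closed and the job is handed in, with 32.7 s on the clock at the last move; no verdict was reported.

**What I did:**
- **Seating the bail:** I gripped the bead and lowered the bar. It first touched the keeper top, with readings up to about 6 N. I slid it back about 2 mm and it dropped into the slot, reaching the floor about 10.7 mm lower. I then drew it back under the hooks until it met resistance and let go of the bead.
- **Closing the lever:** I swung the lever over with the closed fingertips, and it snapped flat away from the finger. The highest reading I saw on the lever was about 5 N, taken at the end of each move, so a brief peak in between would not show.

**Last checks:**
- **Lever:** it looks flat in the pictures. Its pad is at z 66–69 mm, against 66 mm for the pivot.
- **Bail bar:** its z is 62–63 mm, below the 67 mm limit.
- **Keeper:** it is drawn roughly 10 mm towards the latch, judged from how far the bar moved.
- **Robot and surroundings:** the gripper is about 14 cm above the lever and touching nothing. The tape roll shows no shift, and I went nowhere near the wax or the tin, though I did not measure those again at the end.

**Disagreements:** the network positions differed between cameras by up to about 5 mm, and two wrist readings were plainly wrong: the bar reported at a wax lump, and the bead at the tape roll. The force on the lever stayed near zero around centre, where I expected up to 15 N, so I relied on the pictures and positions to confirm the snap.

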